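# Pack a film kit and a travel kit

## Task

Make up two photo kits in the wooden trays. The film kit, in the long three-pocket tray, gets the film cassette standing upright in the smallest square pocket, a camera battery lying flat in the oblong middle pocket, and the loupe upright in the larger square pocket; the travel kit, in the short two-pocket tray, gets the other camera battery, lying flat in the pocket that is longer across the tray, and the earbud case, lying flat in the other pocket. Everything must sit down on its pocket floor, released and at rest; either battery may go in either kit, and the tealight is not to be pushed about.

Things in the scene. Friction and masses are not known exactly. Their poses are not given: they have to be found in the camera images.
- long_tray: Fixed dark wooden tray, 90 x 204 x 10 mm, three felt-lined pockets in a row, floors 4 mm and rims 10 mm above the desk. Origin: centre of its underside; x across it (away from the robot), y along it (to the robot's left). Pockets, centre (x, y) and size x by y, mm: film, smallest square, (0, +71), 52 x 52; battery, oblong in the middle, (0, +10), 78 x 60; loupe, larger square, (0, -61), 72 x 72.
- short_tray: Fixed dark wooden tray, 90 x 156 x 10 mm, two felt-lined pockets in a row, floors 4 mm and rims 10 mm above the desk. Origin: centre of its underside; x across it (away from the robot), y along it (to the robot's left). Pockets, centre (x, y) and size x by y, mm: battery, longer across the tray, (0, +43), 78 x 60; earbud case, longer along the tray, (0, -33), 68 x 80.
- film_cassette: Loose. The small upright film cassette, a cylinder with a spool knob on top and a short flat lip at one side, 25 x 28 mm and 48 mm tall, standing. Origin: centre of its underside; z up.
- loupe: Loose. Black magnifying loupe, a plain upright cylinder 47 mm in diameter, 45 mm tall. Origin: centre of its underside; z up.
- battery_a: Loose. One of two like camera batteries, flat dark blocks 52 (x) x 36 (y) x 16 mm, lying flat. Origin: centre of its underside; z up.
- battery_b: Loose. The other camera battery, just like battery_a: 52 (x) x 36 (y) x 16 mm. Origin: centre of its underside; z up.
- earbud_case: Loose. White closed earbud case with rounded edges, 44 (x) x 54 (y) x 22 mm, lying flat. Origin: centre of its underside; z up.
- tealight: Loose bystander, to be left where it is: tealight candle 38 mm in diameter, 15 mm high, right of the stock. Origin: centre of its underside.
There are look-alikes about, which are no part of the job. Several things have the shape of the loupe; the one meant has the colours described above.

How it is judged:
By the outcome, as a careful person would: the job done as asked, in the order asked, and still so for the second after the job is handed in, with the robot touching nothing.
It also fails if it takes over 112 s, if anything falls off the work surface, if the arm or the gripper's body presses on something with over 40 N, if the wrist force passes 120 N, or if a joint passes its speed limit or range.

## Robot

A 6-joint arm with a two-finger parallel gripper is mounted at the origin on a cart in front of the work surface, level with it; the furniture and walls round the work are solid. World frame = base frame: x ahead of the robot, y to its left, z up, the work surface at z = 0. Lengths are in mm, angles in rad, forces in N, time in s.
With the tool pointing down it reaches from about 350 to 775 mm from the base axis. Payload 7.3 kg.
Tool frame: the origin (TCP) lies on the centre line of the jaws, within the pads' length; the fingertips stand 17 mm ahead of it and the grasp point (between the pads) lies 2 mm behind it; z points along the fingers, y is the line along which they close (so a half turn about z gives the same grasp; the last joint's range is limited). The gripper opens to 92 mm and grips with 3 to 60 N. Pads are 19 mm wide; open, the fingers measure 130 mm over their backs; the gripper's body (75 mm by 190 mm) begins 47 mm behind the grasp point.
Start: joints at [-1.351, 0.342, 1.524, -0, 1.275, -0.146], TCP at [187.813, -490.275, 243.741] pointing down, gripper open.
Joint ranges: [-2.53, 2.53], [-0.77, 2.02], [0.04, 2.7], [-1, 4.14], [0.28, 2.66], [-3.11, 3.11]. Speed limits (rad/s): [2.57, 2.57, 3.14, 3.14, 3.14, 3.14].

## Interface

Orientations are given as [roll, pitch, yaw] about the fixed x, y, z axes, in that order (R = Rz(yaw) Ry(pitch) Rx(roll)).
In Python, from plant import bot gives the robot as it stands. The module is installed in compiled form; this text tells all that it offers.
- The arm moves only by the shell command python3 -m pendant 'ROWS'. ROWS is JSON, a list of rows, each a list of 3 entries, a list of its own where there are three numbers: the shift along the world's x, y, z as a fraction of full scale, then the turn, a rotation vector about the world's x, y, z as a fraction of full scale, then the opening, from -1 (shut) to 1 (fully open), so that 0 is half open. In form: [[[tx, ty, tz], [rx, ry, rz], claw], ...]. A call has exactly 10 rows; each row shifts and turns the commanded pose from where the row before left it; what a row does not reach is not made up. Full scale, the value 1, is 30 mm for a shift and 0.12 rad for a turn. A row lasts 1/12 s, in which the tool goes at most 41.7 mm and 7.16 degrees, less where a joint would pass 70% of its speed; a pose out of reach is approached as far as the arm can. A call with a number of a shift or a turn outside -1 to 1 is refused whole. A call with a gripper value outside its range is refused whole. The fingers move at their own pace and stop on an object; the grip force is fixed at half the most. Time passes only in rows, so rows that do not move let the fingers close, or fill a call up. It gives the time, the measured TCP pose, the force, the opening and the grip force at its end, in the units of the state.
- bot.get_obs(): the state, without advancing time (a new reading comes with each control period).
- bot.capture(name): name is "side" or "top"; returns the picture (400x640x3 uint8, blue, green, red); there is no depth.
- bot.camera_params(name): a dict with "fovy" (degrees; the focal length in pixels is half the picture's height over the tangent of half this angle, whatever the lens; pixels are square), "cx", "cy" (the principal point, pixels), "distortion" ([k1, k2, p1, p2, k3] as OpenCV has them; the pictures are not rectified), "camera_from_world" (4x4, takes a point from world to camera coordinates). Camera axes: x right, y down, z forward; pixel columns grow to the right and rows downward; lengths in mm; the calibration is good to about 2 mm. A picture is of the moment at which its call begins. camera_params takes no time and is no camera call.
- bot.close_job(): hands the job in; it is judged then, once.
The state is a dict: "time": time; "joint_positions": joint angles; "dq": joint speeds; "tau": joint torques, N m; "tool_pos": TCP position; "tcp_rot": TCP orientation; "contact_force": force on the tool from outside, world axes, zero at the start; "moment": the same for the moment, N m; "grip_width": finger opening in mm; "finger_force": force on a finger pad.
Only numpy, scipy, OpenCV 4.12 (cv2) and the standard library are available. Lean on these libraries where they do the work, as an engineer would, in place of code of your own. Each camera call takes 0.05 s, during which the arm holds its last target. There are 200 camera calls.

## Working session

There is one attempt and no reset: what is moved stays moved. The work goes in short steps, Python scripts to look and compute and a shell command to move; the robot and the scene stay as the last step left them, time stands still between calls to the robot, and variables do not carry over. Pictures are saved under pics/ and viewed, at most 14 in all, crops included, and the job is handed in when it is done.

```bash
mkdir -p pics
python3 - <<'E'
from plant import bot
import cv2
print(bot.get_obs())
for n in("top","side"):
    cv2.imwrite(f"pics/{n}0.png",bot.capture(n)); print(n,bot.camera_params(n))
E
```

```text
{'time': 0.0, 'joint_positions': array([-1.35100920e+00,  3.42713018e-01,  1.52505200e+00, -1.70165414e-05,
        1.27538429e+00, -1.46002448e-01]), 'dq': array([-1.32023794e-03, -6.81768511e-04,  8.12663725e-05,  3.19872418e-05,
        7.20781671e-04,  6.14215187e-04]), 'tau': array([-2.00784125e-03, -4.31250823e+01, -2.44222015e+01,  7.15545123e-02,
        5.58232516e-02, -1.10853248e-04]), 'tool_pos': array([ 187.71367453, -489.87246967,  243.03776964]), 'tcp_rot': array([-3.14005020e+00, -2.10369640e-04,  3.65794377e-01]), 'contact_force': array([-0.6680675 ,  1.22741729,  0.56889419]), 'moment': array([ 0.00483616, -0.02996381,  0.02952058]), 'finger_force': 0.0, 'grip_width': 91.92804765260033}
top {'fovy': 43.573087968317154, 'cx': 319.7502896671329, 'cy': 193.69754937521313, 'distortion': array([0.03529461, 0.        , 0.        , 0.        , 0.        ]), 'camera_from_world': array([[-1.20260576e-02, -9.99918266e-01,  4.33995073e-03,
        -6.02983681e+01],
       [-9.96327057e-01,  1.16146430e-02, -8.48380503e-02,
         4.57259537e+02],
       [ 8.47807092e-02, -5.34427762e-03, -9.96385302e-01,
         1.30653578e+03],
       [ 0.00000000e+00,  0.00000000e+00,  0.00000000e+00,
         1.00000000e+00]])}
side {'fovy': 51.20657853542365, 'cx': 315.80821861198456, 'cy': 198.6953907290878, 'distortion': array([-0.06694071,  0.        ,  0.        ,  0.        ,  0.        ]), 'camera_from_world': array([[ 9.99534608e-01,  2.51409309e-02,  1.72771993e-02,
        -4.64993885e+02],
       [ 2.73506126e-02, -4.87755913e-01, -8.72551496e-01,
        -2.52597159e+00],
       [-1.35097007e-02,  8.72617960e-01, -4.88216535e-01,
         1.03186151e+03],
       [ 0.00000000e+00,  0.00000000e+00,  0.00000000e+00,
         1.00000000e+00]])}
```

View pics/top0.png

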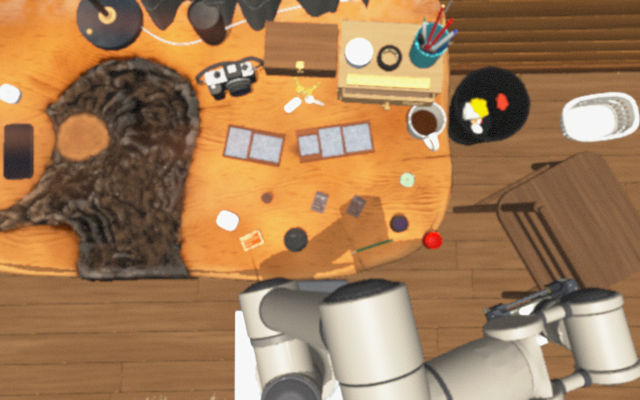

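View pics/side0.png

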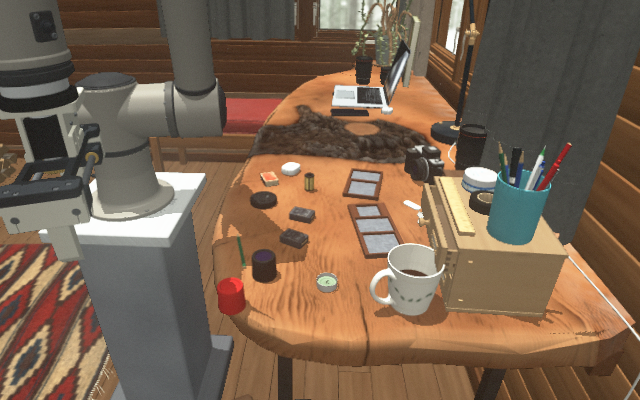

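The top view shows the short tray at about (254,144), the long tray at (335,141), the earbud case at (227,220), the film cassette at (267,197), batteries at (319,202) and (356,206), and the tealight at (407,180). Loupe-shaped candidates are black (295,239), dark/purple (399,223) and red (432,240). I'll enlarge to tell them apart.

```bash
cat > h.py <<'E'
import numpy as np, cv2
from plant import bot
def KD(n):
    p=bot.camera_params(n); f=200/np.tan(np.radians(p["fovy"])/2)
    return np.array([[f,0,p["cx"]],[0,f,p["cy"]],[0,0,1]]),p["distortion"],p["camera_from_world"]
def w(n,pts,z):
    K,D,T=KD(n); u=cv2.undistortPoints(np.float64(pts).reshape(-1,1,2),K,D)[:,0]
    R,t=T[:3,:3],T[:3,3]; c=-R.T@t; d=np.c_[u,np.ones(len(u))]@R
    return c+d*((z-c[2])/d[:,2])[:,None]
def px(n,P):
    K,D,T=KD(n); return cv2.projectPoints(np.float64(P).reshape(-1,1,3),cv2.Rodrigues(T[:3,:3])[0],T[:3,3],K,D)[0][:,0]
E
python3 - <<'E'
import cv2
a=cv2.imread("pics/top0.png")[112:262,215:450]
cv2.imwrite("pics/c1.png",cv2.resize(a,None,fx=3.4,fy=3.4,interpolation=cv2.INTER_CUBIC))
a=cv2.imread("pics/side0.png")[155:320,210:430]
cv2.imwrite("pics/c2.png",cv2.resize(a,None,fx=3.6,fy=3.6,interpolation=cv2.INTER_CUBIC))
E
```

```text
(no output)
```

View pics/c1.png

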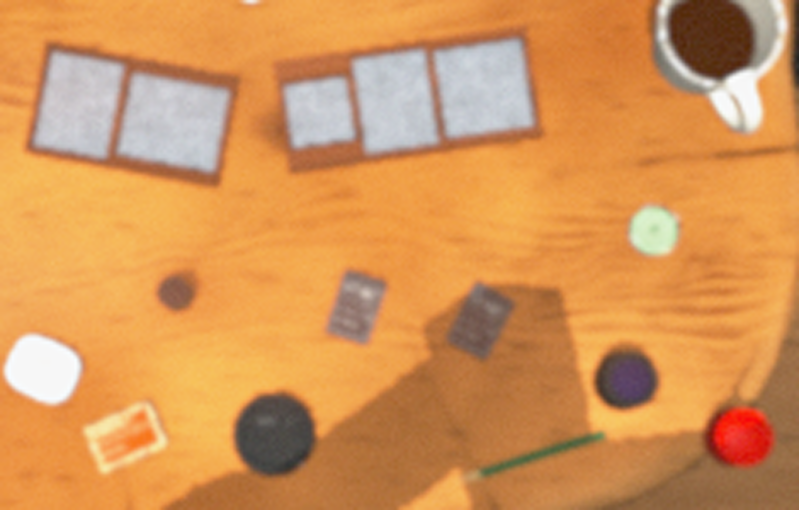

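View pics/c2.png

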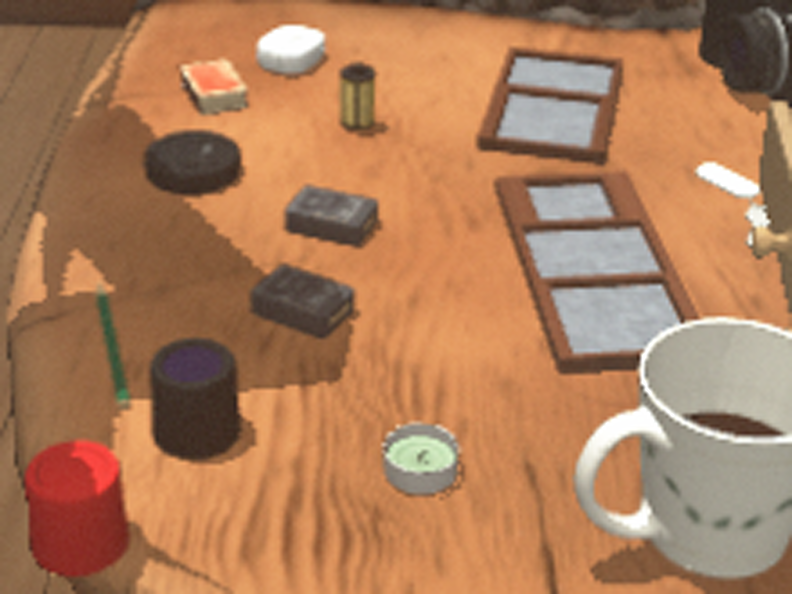

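Loupe candidates are the black flat disc at (295,239), which is too low (a lens cap), the black tall cylinder with a dark glass top at (399,223), and the red cylinder at (432,240). The crop confirms the black cylinder at (399,223) is the loupe. Next I'll compute poses from both views.

```bash
cat > m.py <<'E'
from h import *
t=lambda P:(np.float64(P)+.5)/3.4-.5+[215,112]
s=lambda P:(np.float64(P)+.5)/3.6-.5+[210,155]
np.set_printoptions(precision=1,suppress=True)
def tray(name,P,Q,L):
    for n,pp in(("top",t(P)),("side",s(Q))):
        W=w(n,pp,10); c=W.mean(0)
        ydir=(W[0]+W[3]-W[1]-W[2])[:2]; print(name,n,c[:2],"yaw %.3f"%(np.arctan2(ydir[1],ydir[0])-np.pi/2), "L",np.linalg.norm(ydir)/2)
tray("short",[(48,43),(240,75),(218,185),(27,152)],[(622,58),(606,161),(478,147),(511,48)],156)
tray("long",[(275,64),(526,30),(542,134),(291,171)],[(627,172),(703,362),(563,369),(496,180)],204)
for nm,P,z in(("A",[(347,270),(387,279),(366,343),(327,333)],16),("B",[(479,283),(515,299),(487,359),(446,344)],16)):
    W=w("top",t(P),z); d=(W[0]+W[1]-W[2]-W[3])[:2]; print(nm,W.mean(0)[:2],"yaw %.3f"%np.arctan2(d[1],d[0]),np.linalg.norm(d)/2)
print("side A,B",w("side",s([(332,207),(305,290)]),16)[:,:2])
print("film",w("top",t([(177,291)]),48),w("side",s([(358,72)]),48))
print("loupe",w("top",t([(627,378)]),45),w("side",s([(195,362)]),45))
print("ear",w("top",t([(43,369)]),15),w("side",s([(291,46)]),20))
print("tealight",w("top",t([(653,231)]),15), "red",w("top",t([(741,437)]),45),"cap",w("top",t([(275,433)]),15))
# earbud yaw by mask
im=cv2.imread("pics/top0.png"); hsv=cv2.cvtColor(im,cv2.COLOR_BGR2HSV)
m=((hsv[...,1]<70)&(hsv[...,2]>170)).astype(np.uint8); m[:,:210]=0;m[:,245:]=0;m[:205]=0;m[236:]=0
c=max(cv2.findContours(m,0,1)[0],key=cv2.contourArea)
for z in(11,):
    W=w("top",c[:,0],z)[:,:2]; r=cv2.minAreaRect(W.astype(np.float32)); print("ear rect",r)
E
python3 m.py
```

```text
short top [590.5 109.7] yaw -0.180 L 153.51455935217913
short side [589.6  98.2] yaw -0.183 L 167.75141654317912
long top [ 599.4 -108.1] yaw 0.131 L 200.86618507753738
long side [ 597.5 -118.3] yaw 0.110 L 209.6389599158354
A [435.5 -65. ] yaw -0.324 52.18891689252554
B [ 422.6 -162.4] yaw -0.483 53.051945792317404
side A,B [[ 434.8  -72.5]
 [ 424.2 -166.6]]
film [[446.5  71.9  48. ]] [[445.9  58.5  48. ]]
loupe [[ 376.4 -269.7   45. ]] [[ 376.  -276.9   45. ]]
ear [[389.5 179.4  15. ]] [[390.7 158.5  20. ]]
tealight [[ 491.9 -297.9   15. ]] red [[ 330.8 -354.8   45. ]] cap [[337.7  -0.4  15. ]]
ear rect ((389.942138671875, 180.3233642578125), (55.94258117675781, 47.13731384277344), 63.438812255859375)
```

Run:
```python
from h import *
np.set_printoptions(precision=0,suppress=True)
print("box top edges z=90/0",w("top",[(340,96),(436,102),(338,104),(436,107)],90)[:,:2],w("top",[(338,104),(436,107)],0)[:,:2])
print("box side base",w("side",[(441,297),(553,308)],0)[:,:2])
for z in (80,100,120): print(z,px("side",[w("top",[(436,102)],z)[0],w("top",[(340,96)],z)[0]]))
print("mug",w("top",[(425,120)],80),"brownbox",w("top",[(266,70),(336,74)],0)[:,:2],"keys",w("top",[(290,104),(322,103)],5)[:,:2])
```

```text
box top edges z=90/0 [[ 700. -120.]
 [ 681. -364.]
 [ 679. -115.]
 [ 668. -363.]] [[ 703. -119.]
 [ 692. -385.]]
box side base [[ 697. -326.]
 [ 892. -350.]]
80 [[447. 277.]
 [427. 201.]]
100 [[445. 265.]
 [426. 193.]]
120 [[443. 253.]
 [424. 184.]]
mug [[ 637. -337.   80.]] brownbox [[ 800.   77.]
 [ 787. -114.]] keys [[703.  12.]
 [705. -75.]]
```

Run:
```python
import cv2
a=cv2.imread("pics/side0.png")[130:330,370:600]
cv2.imwrite("pics/c3.png",cv2.resize(a,None,fx=2.8,fy=2.8,interpolation=cv2.INTER_CUBIC))
```

```text
(no output)
```

View pics/c3.png

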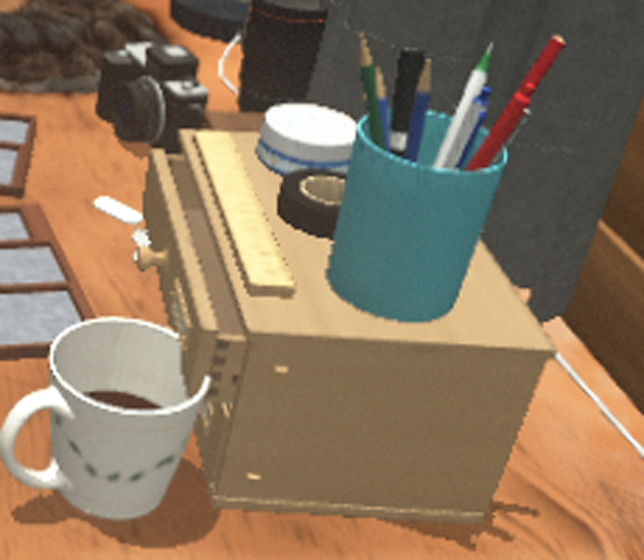

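```bash
python3 -m pendant '[[[0.5,0.7,-0.1],[0,0,-0.5],1],[[0.5,0.7,-0.1],[0,0,-0.5],1],[[0.5,0.7,-0.1],[0,0,-0.5],1],[[0.5,0.7,-0.1],[0,0,-0.5],1],[[0.5,0.7,-0.1],[0,0,-0.5],1],[[0.5,0.7,-0.1],[0,0,-0.5],1],[[0.5,0.7,-0.1],[0,0,-0.5],1],[[0.5,0.7,-0.1],[0,0,-0.5],1],[[0.5,0.7,-0.1],[0,0,-0.5],1],[[0.5,0.7,-0.1],[0,0,-0.5],1]]'
python3 -m pendant '[[[0.47,0.65,-0.5],[0,0,-0.35],1],[[0.47,0.65,-0.5],[0,0,-0.35],1],[[0.47,0.65,-0.5],[0,0,-0.35],1],[[0.47,0.65,-0.5],[0,0,-0.35],1],[[0.47,0.65,-0.5],[0,0,-0.35],1],[[0.47,0.65,-0.5],[0,0,-0.35],1],[[0,0,0],[0,0,0],1],[[0,0,0],[0,0,0],1],[[0,0,0],[0,0,0],1],[[0,0,0],[0,0,0],1]]'
python3 - <<'E'
from h import *
np.set_printoptions(precision=1,suppress=True)
p=bot.get_obs()["tool_pos"]; print(p,bot.get_obs()["tcp_rot"])
a=bot.capture("top");b=bot.capture("side")
tip=p-[0,0,17]
for n,im,f in(("top",a,0),("side",b,0)):
    q=px(n,[tip])[0]; print(n,q)
    x,y=int(q[0]),int(q[1]); x0,y0=x-65,y-70
    c=cv2.resize(im[y0:y0+140,x0:x0+130],None,fx=3,fy=3,interpolation=cv2.INTER_CUBIC)
    cv2.circle(c,(int((q[0]-x0)*3),int((q[1]-y0)*3)),4,(0,255,0),1); 
    if n=="top": A=c
    print(n,x0,y0)
cv2.imwrite("pics/d1.png",np.hstack([A,c]))
E
```

```text
time: 0.93
tool_pos: [338.2, -279.0, 213.4]
tcp_rot: [-3.141, 0.0, -0.237]
contact_force: [-0.1, -0.1, -1.0]
grip_width: 91.9
finger_force: 0.0
time: 1.77
tool_pos: [422.4, -164.1, 124.3]
tcp_rot: [3.141, -0.001, -0.487]
contact_force: [-0.9, 0.4, -0.2]
grip_width: 91.7
finger_force: 0.0
[ 422.4 -164.1  124.3] [ 3.1 -0.  -0.5]
top [359.9 204. ]
top 294 133
side [293.2 196.4]
side 228 126
```

View pics/d1.png

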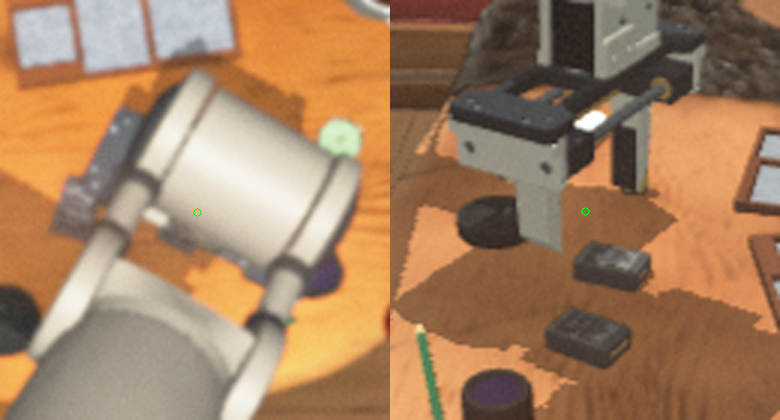

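The side view puts the fingertip midpoint about 1.7 px below the projection, which matches the side view's bias, so I trust the top view. Now I descend on battery B and grip.

```bash
python3 -m pendant '[[[0,0.06,-0.66],[0,0,0],1],[[0,0,-0.66],[0,0,0],1],[[0,0,-0.66],[0,0,0],1],[[0,0,-0.66],[0,0,0],1],[[0,0,-0.66],[0,0,0],1],[[0,0,0],[0,0,0],1],[[0,0,0],[0,0,0],-1],[[0,0,0],[0,0,0],-1],[[0,0,0],[0,0,0],-1],[[0,0,0],[0,0,0],-1]]'
```

```text
time: 2.7
tool_pos: [423.1, -162.0, 25.9]
tcp_rot: [3.141, -0.002, -0.486]
contact_force: [-0.1, 0.7, 0.1]
grip_width: 69.9
finger_force: 0.0
```

```bash
python3 -m pendant '[[[0,0,0],[0,0,0],-1],[[0,0,0],[0,0,0],-1],[[0,0,0],[0,0,0],-1],[[0,0,0],[0,0,0],-1],[[0,0,0],[0,0,0],-1],[[0,0,0],[0,0,0],-1],[[0,0,0],[0,0,0],-1],[[0,0,0],[0,0,0],-1],[[0,0,0],[0,0,0],-1],[[0,0,0.3],[0,0,0],-1]]'
```

```text
time: 3.53
tool_pos: [421.5, -161.0, 32.9]
tcp_rot: [-3.142, 0.003, -0.486]
contact_force: [-0.4, 0.3, -1.1]
grip_width: 35.5
finger_force: 30.0
```

```bash
python3 -m pendant '[[[0,0,0.7],[0,0,0],-1],[[0.65,0.23,0.6],[0,0,0.57],-1],[[0.65,0.23,0],[0,0,0.57],-1],[[0.65,0.23,0],[0,0,0.57],-1],[[0.65,0.23,0],[0,0,0.57],-1],[[0.65,0.23,0],[0,0,0.57],-1],[[0.65,0.23,0],[0,0,0.57],-1],[[0.65,0.23,0],[0,0,0.57],-1],[[0.65,0.23,0],[0,0,0.57],-1],[[0.65,0.23,0],[0,0,0.57],-1]]'
python3 - <<'E'
from h import *
np.set_printoptions(precision=1,suppress=True)
t=lambda P:(np.float64(P)+.5)/3.4-.5+[215,112]
print("pockets film batt loupe / sb ear",w("top",t([(320,112),(396,103),(484,88),(82,90),(174,122)]),4)[:,:2])
a=bot.capture("side"); cv2.imwrite("pics/e1.png",cv2.resize(a[100:300,300:520],None,fx=2.5,fy=2.5))
E
```

```text
time: 4.37
tool_pos: [598.7, -98.8, 73.2]
tcp_rot: [-3.142, 0.0, 0.133]
contact_force: [0.8, -0.2, -1.3]
grip_width: 35.5
finger_force: 30.0
pockets film batt loupe / sb ear [[ 591.4  -37.7]
 [ 597.9  -98.2]
 [ 609.2 -168.4]
 [ 611.1  151.2]
 [ 584.6   78.3]]
```

View pics/e1.png

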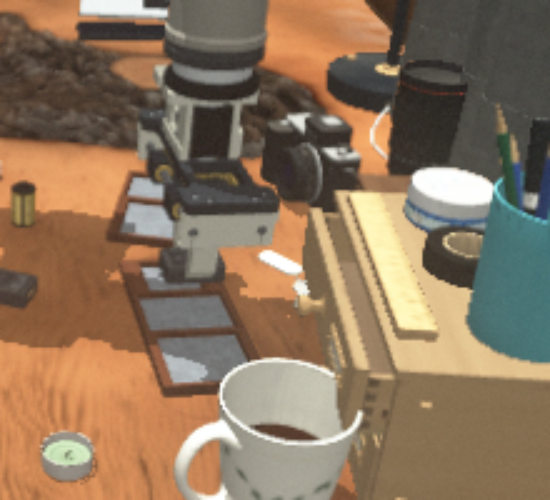

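Battery B is held over the middle pocket, and the pocket centres agree with my tray model. Lower and release.

```bash
python3 -m pendant '[[[0,0,-0.5],[0,0,0],-1],[[0,0,-0.5],[0,0,0],-1],[[0,0,-0.3],[0,0,0],-1],[[0,0,-0.1],[0,0,0],-1],[[0,0,0],[0,0,0],-1],[[0,0,0],[0,0,0],0.2],[[0,0,0],[0,0,0],0.2],[[0,0,0],[0,0,0],0.2],[[0,0,0],[0,0,0],0.2],[[0,0,0],[0,0,0],0.2]]'
```

```text
time: 5.25
tool_pos: [598.1, -99.5, 31.3]
tcp_rot: [3.141, -0.001, 0.129]
contact_force: [-0.7, -0.0, 0.5]
grip_width: 54.8
finger_force: 0.0
```

```bash
python3 -m pendant '[[[0,0,0.9],[0,0,0],0.2],[[0,0,0.9],[0,0,0],0.2],[[-0.63,0.71,0.7],[0,0,0],0.7],[[-0.63,0.71,0],[0,0,0],0.7],[[-0.63,0.71,0],[0,0,0],0.7],[[-0.63,0.71,0],[0,0,0],0.7],[[-0.63,0.71,0],[0,0,0],0.7],[[-0.63,0.71,0],[0,0,0],0.7],[[-0.63,0.71,0],[0,0,0],0.7],[[-0.63,0.71,0],[0,0,0],0.7]]'
python3 - <<'E'
from h import *
print(bot.get_obs()["tool_pos"])
a=bot.capture("top"); A=cv2.resize(a[110:190,280:400],None,fx=3.3,fy=3.3,interpolation=cv2.INTER_CUBIC)
b=bot.capture("side"); B=cv2.resize(b[140:220,270:390],None,fx=3.3,fy=3.3,interpolation=cv2.INTER_CUBIC)
cv2.imwrite("pics/f1.png",np.hstack([A,B]))
E
```

```text
time: 6.08
tool_pos: [445.8, 71.9, 106.1]
tcp_rot: [3.141, -0.001, 0.129]
contact_force: [0.6, -0.3, -0.6]
grip_width: 78.1
finger_force: 0.0
[445.77801433  71.87973068 106.07082466]
```

View pics/f1.png

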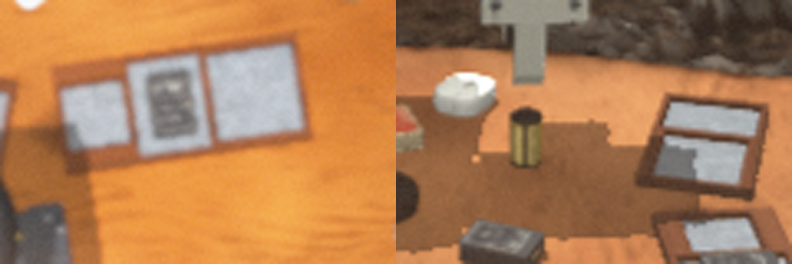

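The left crop shows battery B centred flat in the middle pocket. The right crop shows the finger in line with the cassette. Grip the cassette.

```bash
python3 -m pendant '[[[0.05,0,-0.79],[0,0,0],0.7],[[0,0,-0.79],[0,0,0],0.7],[[0,0,-0.79],[0,0,0],0.7],[[0,0,0],[0,0,0],0.7],[[0,0,0],[0,0,0],-1],[[0,0,0],[0,0,0],-1],[[0,0,0],[0,0,0],-1],[[0,0,0],[0,0,0],-1],[[0,0,0],[0,0,0],-1],[[0,0,0],[0,0,0],-1]]'
python3 -m pendant '[[[0,0,0],[0,0,0],-1],[[0,0,0],[0,0,0],-1],[[0,0,0],[0,0,0],-1],[[0,0,0],[0,0,0],-1],[[0,0,0],[0,0,0],-1],[[0,0,0],[0,0,0],-1],[[0,0,0.3],[0,0,0],-1],[[0,0,0.7],[0,0,0],-1],[[0,0,0.8],[0,0,0],-1],[[0,0,0],[0,0,0],-1]]'
```

```text
time: 7.02
tool_pos: [448.6, 71.0, 35.3]
tcp_rot: [3.141, -0.001, 0.129]
contact_force: [-0.6, -0.2, -0.0]
grip_width: 42.7
finger_force: 0.0
time: 7.85
tool_pos: [450.4, 71.0, 92.4]
tcp_rot: [3.141, -0.006, 0.13]
contact_force: [2.5, 0.9, -0.0]
grip_width: 24.3
finger_force: 30.0
```

```bash
python3 -m pendant '[[[0.53,-0.4,0],[0,0,0],-1],[[0.53,-0.4,0],[0,0,0],-1],[[0.53,-0.4,0],[0,0,0],-1],[[0.53,-0.4,0],[0,0,0],-1],[[0.53,-0.4,0],[0,0,0],-1],[[0.53,-0.4,0],[0,0,0],-1],[[0.53,-0.4,0],[0,0,0],-1],[[0.53,-0.4,0],[0,0,0],-1],[[0.53,-0.4,0],[0,0,0],-1],[[0,0,0],[0,0,0],-1]]'
python3 - <<'E'
from h import *
b=bot.capture("side"); cv2.imwrite("pics/g1.png",cv2.resize(b[120:240,290:450],None,fx=3.3,fy=3.3,interpolation=cv2.INTER_CUBIC))
E
```

```text
time: 8.68
tool_pos: [593.8, -39.3, 88.6]
tcp_rot: [3.14, -0.002, 0.128]
contact_force: [-0.6, -0.4, -0.3]
grip_width: 24.1
finger_force: 30.0
```

View pics/g1.png

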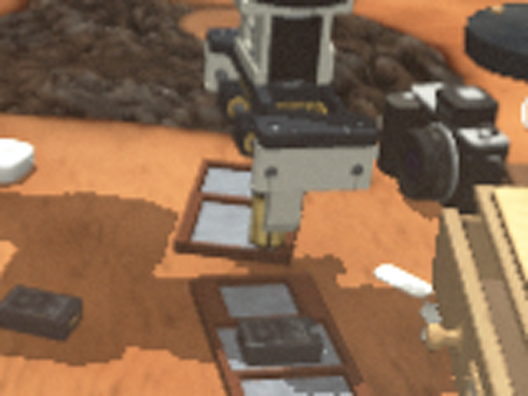

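The cassette is held upright, sitting about 6–8 mm toward −x of the jaw centre, which is still inside the pocket tolerance. I'll add a small correction and lower.

```bash
python3 -m pendant '[[[0.07,0.04,-0.5],[0,0,0],-1],[[0,0,-0.5],[0,0,0],-1],[[0,0,-0.4],[0,0,0],-1],[[0,0,-0.18],[0,0,0],-1],[[0,0,0],[0,0,0],-1],[[0,0,0],[0,0,0],-1],[[0,0,0],[0,0,0],0],[[0,0,0],[0,0,0],0],[[0,0,0],[0,0,0],0],[[0,0,0],[0,0,0],0]]'
python3 -m pendant '[[[0,0,0],[0,0,0],0],[[0,0,0.5],[0,0,0],0],[[0,0,0.9],[0,0,0],0],[[0,0,0.9],[0,0,0],0],[[-0.7,-0.8,0],[0,0,0],1],[[-0.7,-0.8,0],[0,0,0],1],[[-0.7,-0.8,0],[0,0,0],1],[[-0.7,-0.8,0],[0,0,0],1],[[-0.7,-0.8,0],[0,0,0],1],[[-0.7,-0.8,0],[0,0,0],1]]'
python3 - <<'E'
from h import *
print(bot.get_obs()["tool_pos"])
a=bot.capture("top"); A=cv2.resize(a[110:190,280:400],None,fx=3.3,fy=3.3,interpolation=cv2.INTER_CUBIC)
b=bot.capture("side"); B=cv2.resize(b[180:270,320:440],None,fx=3.3,fy=2.94,interpolation=cv2.INTER_CUBIC)
cv2.imwrite("pics/i1.png",np.hstack([A,cv2.resize(B,(396,264))]))
E
```

```text
time: 9.57
tool_pos: [593.7, -35.8, 41.8]
tcp_rot: [3.141, -0.001, 0.129]
contact_force: [0.5, 1.0, 0.3]
grip_width: 44.3
finger_force: 0.0
time: 10.4
tool_pos: [466.4, -180.7, 110.5]
tcp_rot: [3.141, -0.0, 0.13]
contact_force: [-0.3, -0.8, 0.5]
grip_width: 81.0
finger_force: 0.0
[ 466.3670802  -180.68413382  110.52698131]
```

View pics/i1.png

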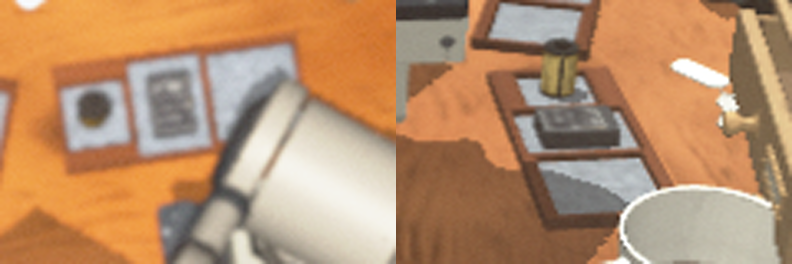

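Film cassette is upright in its pocket and battery B is in place. Now the loupe.

```bash
python3 -m pendant '[[[-0.75,-0.74,0],[0,0,0],1],[[-0.75,-0.74,0],[0,0,0],1],[[-0.75,-0.74,0],[0,0,0],1],[[-0.75,-0.74,0],[0,0,0],1],[[0,0,0],[0,0,0],1],[[0,0,-0.6],[0,0,0],1],[[0,0,-0.6],[0,0,0],1],[[0,0,-0.6],[0,0,0],1],[[0,0,-0.65],[0,0,0],1],[[0,0,0],[0,0,0],1]]'
python3 -m pendant '[[[0,0,0],[0,0,0],-1],[[0,0,0],[0,0,0],-1],[[0,0,0],[0,0,0],-1],[[0,0,0],[0,0,0],-1],[[0,0,0],[0,0,0],-1],[[0,0,0],[0,0,0],-1],[[0,0,0],[0,0,0],-1],[[0,0,0],[0,0,0],-1],[[0,0,0],[0,0,0],-1],[[0,0,0],[0,0,0],-1]]'
```

```text
time: 11.33
tool_pos: [376.7, -266.8, 34.2]
tcp_rot: [-3.138, 0.003, 0.13]
contact_force: [-1.0, 0.2, 0.9]
grip_width: 92.1
finger_force: 0.0
time: 12.17
tool_pos: [377.8, -269.1, 37.2]
tcp_rot: [3.14, -0.001, 0.129]
contact_force: [0.2, -1.7, 5.4]
grip_width: 46.3
finger_force: 30.0
```

```bash
python3 -m pendant '[[[0,0,0.3],[0,0,0],-1],[[0,0,0.8],[0,0,0],-1],[[0.1,0.2,0.9],[0,0,0],-1],[[0.4,0.3,0.2],[0,0,-0.2],-1],[[0.7,0.4,0],[0,0,-0.2],-1],[[0.8,0.4,0],[0,0,-0.2],-1],[[0.8,0.4,0],[0,0,-0.2],-1],[[0.8,0.4,0],[0,0,-0.2],-1],[[0.8,0.4,0],[0,0,-0.1],-1],[[0.8,0.4,0],[0,0,0],-1]]'
python3 -m pendant '[[[0.8,0.2,0],[0,0,0],-1],[[0.8,0.2,0],[0,0,0],-1],[[0.8,0.2,0],[0,0,0],-1],[[0.6,0.2,0],[0,0,0],-1],[[0.1,0,0],[0,0,0],-1],[[0,0,0],[0,0,0],-1],[[0,0,-0.4],[0,0,0],-1],[[0,0,0],[0,0,0],-1],[[0,0,0],[0,0,0],-1],[[0,0,0],[0,0,0],-1]]'
```

```text
time: 13.0
tool_pos: [533.9, -180.3, 102.7]
tcp_rot: [-3.141, 0.002, -0.003]
contact_force: [0.3, -0.5, -1.0]
grip_width: 46.6
finger_force: 30.0
time: 13.83
tool_pos: [625.5, -157.9, 90.5]
tcp_rot: [-3.141, 0.001, -0.003]
contact_force: [0.5, 1.2, -1.3]
grip_width: 46.3
finger_force: 30.0
```

```bash
python3 -m pendant '[[[-0.68,-0.35,0],[0,0,0],-1],[[0,0,0],[0,0,0],-1],[[0,0,-0.5],[0,0,0],-1],[[0,0,-0.5],[0,0,0],-1],[[0,0,-0.4],[0,0,0],-1],[[0,0,-0.1],[0,0,0],-1],[[0,0,0],[0,0,0],-1],[[0,0,0],[0,0,0],-1],[[0,0,0],[0,0,0],-1],[[0,0,0],[0,0,0],-1]]'
```

```text
time: 14.67
tool_pos: [606.6, -168.2, 46.6]
tcp_rot: [3.141, -0.001, -0.003]
contact_force: [-0.6, 0.3, -0.7]
grip_width: 46.8
finger_force: 30.0
```

```bash
python3 -m pendant '[[[0,0,-0.15],[0,0,0],-1],[[0,0,0],[0,0,0],-1],[[0,0,0],[0,0,0],-1],[[0,0,0],[0,0,0],0.3],[[0,0,0],[0,0,0],0.3],[[0,0,0],[0,0,0],0.3],[[0,0,0],[0,0,0],0.3],[[0,0,0.5],[0,0,0],0.3],[[0,0,0.9],[0,0,0],0.3],[[0,0,0.9],[0,0,0],0.3]]'
```

```text
time: 15.5
tool_pos: [605.3, -167.8, 110.0]
tcp_rot: [-3.141, 0.003, -0.003]
contact_force: [0.7, -1.0, 0.6]
grip_width: 59.5
finger_force: 0.0
```

```bash
python3 -m pendant '[[[-0.81,0.49,0],[0,0,-0.38],0.9],[[-0.81,0.49,0],[0,0,-0.38],0.9],[[-0.81,0.49,0],[0,0,-0.38],0.9],[[-0.81,0.49,0],[0,0,-0.38],0.9],[[-0.81,0.49,0],[0,0,-0.38],0.9],[[-0.81,0.49,0],[0,0,-0.38],0.9],[[-0.81,0.49,0],[0,0,-0.38],0.9],[[0,0,0],[0,0,0],0.9],[[0,0,0],[0,0,0],0.9],[[0,0,0],[0,0,0],0.9]]'
python3 - <<'E'
from h import *
a=bot.capture("top"); A=cv2.resize(a[110:190,280:400],None,fx=3.3,fy=3.3,interpolation=cv2.INTER_CUBIC)
b=bot.capture("side"); B=cv2.resize(b[140:280,230:440],None,fx=1.886,fy=1.886,interpolation=cv2.INTER_CUBIC)
cv2.imwrite("pics/j1.png",np.hstack([A,cv2.resize(B,(396,264))]))
E
```

```text
time: 16.33
tool_pos: [437.1, -65.6, 110.8]
tcp_rot: [3.141, -0.002, -0.321]
contact_force: [0.2, 0.2, -0.5]
grip_width: 87.1
finger_force: 0.0
```

View pics/j1.png

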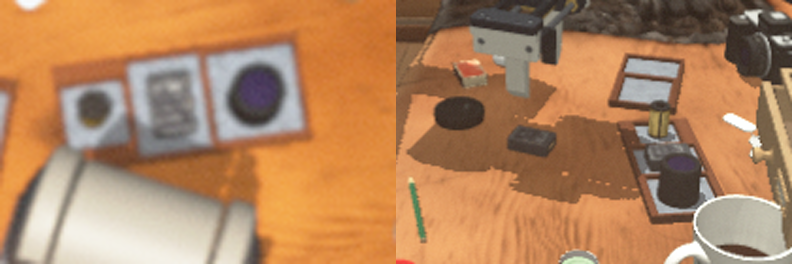

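All three film-kit pieces sit in their pockets. Now I grip battery A.

```bash
python3 -m pendant '[[[-0.03,0,-0.57],[0,0,0],0.9],[[0,0,-0.57],[0,0,0],0.9],[[0,0,-0.57],[0,0,0],0.9],[[0,0,-0.57],[0,0,0],0.9],[[0,0,-0.56],[0,0,0],0.9],[[0,0,0],[0,0,0],0.9],[[0,0,0],[0,0,0],-1],[[0,0,0],[0,0,0],-1],[[0,0,0],[0,0,0],-1],[[0,0,0],[0,0,0],-1]]'
python3 -m pendant '[[[0,0,0],[0,0,0],-1],[[0,0,0],[0,0,0],-1],[[0,0,0],[0,0,0],-1],[[0,0,0],[0,0,0],-1],[[0,0,0],[0,0,0],-1],[[0,0,0],[0,0,0],-1],[[0,0,0],[0,0,0],-1],[[0,0,0],[0,0,0],-1],[[0,0,0],[0,0,0],-1],[[0,0,0],[0,0,0],-1]]'
```

```text
time: 17.27
tool_pos: [435.7, -65.4, 25.9]
tcp_rot: [3.142, -0.002, -0.322]
contact_force: [-0.3, 0.7, 1.2]
grip_width: 65.1
finger_force: 0.0
time: 18.1
tool_pos: [435.1, -65.2, 25.2]
tcp_rot: [3.141, -0.0, -0.322]
contact_force: [-0.9, 0.1, 5.0]
grip_width: 35.7
finger_force: 30.0
```

```bash
python3 -m pendant '[[[0,0,0.3],[0,0,0],-1],[[0,0,0.8],[0,0,0],-1],[[0,0,0.7],[0,0,0],-1],[[0.68,0.9,0],[0,0,0.16],-1],[[0.68,0.9,0],[0,0,0.16],-1],[[0.68,0.9,0],[0,0,0.16],-1],[[0.68,0.9,0],[0,0,0.16],-1],[[0.68,0.9,0],[0,0,0.16],-1],[[0.68,0.9,0],[0,0,0.16],-1],[[0.68,0.9,0],[0,0,0.16],-1]]'
python3 -m pendant '[[[0.68,0.9,0],[0,0,0.05],-1],[[0,0,0],[0,0,0],-1],[[0,0,0],[0,0,0],-1],[[0,0,-0.4],[0,0,0],-1],[[0,0,-0.4],[0,0,0],-1],[[0,0,0],[0,0,0],-1],[[0,0,0],[0,0,0],-1],[[0,0,0],[0,0,0],-1],[[0,0,0],[0,0,0],-1],[[0,0,0],[0,0,0],-1]]'
```

```text
time: 18.93
tool_pos: [578.3, 125.4, 79.4]
tcp_rot: [3.141, 0.0, -0.186]
contact_force: [1.1, -0.3, 0.9]
grip_width: 35.4
finger_force: 30.0
time: 19.77
tool_pos: [598.5, 150.6, 55.6]
tcp_rot: [-3.141, -0.001, -0.182]
contact_force: [-0.1, 0.3, -1.2]
grip_width: 35.8
finger_force: 30.0
```

```bash
python3 -m pendant '[[[0,0.05,-0.5],[0,0,0],-1],[[0,0,-0.28],[0,0,0],-1],[[0,0,-0.07],[0,0,0],-1],[[0,0,0],[0,0,0],-1],[[0,0,0],[0,0,0],0.3],[[0,0,0],[0,0,0],0.3],[[0,0,0],[0,0,0],0.3],[[0,0,0],[0,0,0],0.3],[[0,0,0],[0,0,0],0.3],[[0,0,0.5],[0,0,0],0.3]]'
python3 -m pendant '[[[0,0,0.9],[0,0,0],0.3],[[0,0,0.9],[0,0,0.5],0.3],[[-0.8,0.1,0],[0,0,1],1],[[-0.8,0.1,0],[0,0,1],1],[[-0.8,0.1,0],[0,0,1],1],[[-0.8,0.1,0],[0,0,1],1],[[-0.8,0.1,0],[0,0,1],1],[[-0.8,0.1,0],[0,0,1],1],[[-0.8,0.1,0],[0,0,1],1],[[-0.8,0.1,0],[0,0,1],1]]'
python3 -m pendant '[[[-0.5,0,0],[0,0,1],1],[[0,0,0],[0,0,1],1],[[0,0,0],[0,0,0.5],1],[[0,0,0],[0,0,0],1],[[0,0,0],[0,0,0],1],[[0,0,0],[0,0,0],1],[[0,0,0],[0,0,0],1],[[0,0,0],[0,0,0],1],[[0,0,0],[0,0,0],1],[[0,0,0],[0,0,0],1]]'
```

```text
time: 20.6
tool_pos: [596.4, 152.0, 42.1]
tcp_rot: [3.14, 0.005, -0.182]
contact_force: [-0.4, -0.1, -0.6]
grip_width: 59.2
finger_force: 0.0
time: 21.43
tool_pos: [405.1, 176.4, 98.7]
tcp_rot: [3.141, -0.0, 0.844]
contact_force: [0.5, 0.1, 0.2]
grip_width: 91.7
finger_force: 0.0
time: 22.27
tool_pos: [391.3, 176.3, 98.5]
tcp_rot: [3.142, 0.0, 1.138]
contact_force: [-0.3, -0.1, -0.6]
grip_width: 91.7
finger_force: 0.0
```

Run:
```python
from h import *
print(bot.get_obs()["tool_pos"])
a=bot.capture("top"); A=cv2.resize(a[110:190,210:330],None,fx=3.3,fy=3.3,interpolation=cv2.INTER_CUBIC)
b=bot.capture("side"); B=cv2.resize(b[130:210,260:380],None,fx=3.3,fy=3.3,interpolation=cv2.INTER_CUBIC)
t0=cv2.imread("pics/top0.png")[200:240,200:260]; C=cv2.resize(t0,(396,264),interpolation=cv2.INTER_CUBIC)
cv2.imwrite("pics/k1.png",np.vstack([np.hstack([A,B]),np.hstack([C,C])]))
```

```text
[391.25072128 176.29895828  98.4899391 ]
```

View pics/k1.png

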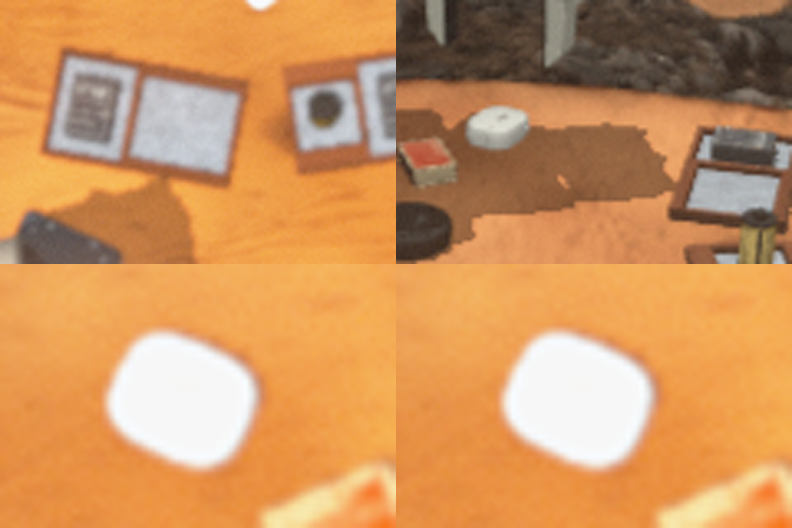

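Battery A lies centred in the short tray's battery pocket (top view), and the earbud case's long edge tilts about 24°, matching tool yaw 1.14. Grip it.

```bash
python3 -m pendant '[[[-0.04,0.12,-0.61],[0,0,0],1],[[0,0,-0.61],[0,0,0],1],[[0,0,-0.61],[0,0,0],1],[[0,0,-0.6],[0,0,0],1],[[0,0,0],[0,0,0],1],[[0,0,0],[0,0,0],1],[[0,0,0],[0,0,0],-1],[[0,0,0],[0,0,0],-1],[[0,0,0],[0,0,0],-1],[[0,0,0],[0,0,0],-1]]'
python3 -m pendant '[[[0,0,0],[0,0,0],-1],[[0,0,0],[0,0,0],-1],[[0,0,0],[0,0,0],-1],[[0,0,0],[0,0,0],-1],[[0,0,0],[0,0,0],-1],[[0,0,0],[0,0,0],-1],[[0,0,0],[0,0,0],-1],[[0,0,0],[0,0,0],-1],[[0,0,0],[0,0,0],-1],[[0,0,0],[0,0,0],-1]]'
python3 -m pendant '[[[0,0,0.3],[0,0,0],-1],[[0,0,0.8],[0,0,0],-1],[[0,0,0.7],[0,0,0],-1],[[0.7,-0.36,0],[0,0,0.25],-1],[[0.7,-0.36,0],[0,0,0.25],-1],[[0.7,-0.36,0],[0,0,0.25],-1],[[0.7,-0.36,0],[0,0,0.25],-1],[[0.7,-0.36,0],[0,0,0.25],-1],[[0.7,-0.36,0],[0,0,0.25],-1],[[0.7,-0.36,0],[0,0,0.25],-1]]'
```

```text
time: 23.2
tool_pos: [390.5, 180.0, 26.4]
tcp_rot: [3.14, -0.001, 1.139]
contact_force: [0.3, 1.2, 0.5]
grip_width: 69.6
finger_force: 0.0
time: 24.03
tool_pos: [390.0, 179.9, 25.7]
tcp_rot: [3.141, -0.0, 1.139]
contact_force: [-0.2, -1.1, 3.3]
grip_width: 43.0
finger_force: 30.0
time: 24.87
tool_pos: [537.8, 103.7, 80.0]
tcp_rot: [-3.141, 0.0, 1.35]
contact_force: [0.1, 0.5, 0.1]
grip_width: 43.2
finger_force: 30.0
```

```bash
python3 -m pendant '[[[0.77,-0.44,0],[0,0,0.17],-1],[[0.77,-0.44,0],[0,0,0.17],-1],[[0,0,0],[0,0,0],-1],[[0,0,-0.5],[0,0,0],-1],[[0,0,-0.4],[0,0,0],-1],[[0,0,0],[0,0,0],-1],[[0,0,0],[0,0,0],-1],[[0,0,0],[0,0,0],-1],[[0,0,0],[0,0,0],-1],[[0,0,0],[0,0,0],-1]]'
```

```text
time: 25.7
tool_pos: [583.6, 78.1, 53.6]
tcp_rot: [3.14, -0.0, 1.39]
contact_force: [-0.3, 0.6, -0.7]
grip_width: 43.3
finger_force: 30.0
```

```bash
python3 -m pendant '[[[0,0,-0.4],[0,0,0],-1],[[0,0,-0.25],[0,0,0],-1],[[0,0,-0.12],[0,0,0],-1],[[0,0,0],[0,0,0],-1],[[0,0,0],[0,0,0],0.4],[[0,0,0],[0,0,0],0.4],[[0,0,0],[0,0,0],0.4],[[0,0,0],[0,0,0],0.4],[[0,0,0],[0,0,0],0.4],[[0,0,0.5],[0,0,0],0.4]]'
python3 -m pendant '[[[0,0,0.9],[0,0,0],0.4],[[0,0,0.9],[0,0,0],0.4],[[-0.8,0.2,0.5],[0,0,0],0.4],[[-0.8,0.2,0.5],[0,0,0],0.4],[[-0.8,0.2,0.5],[0,0,0],0.4],[[-0.8,0.2,0.5],[0,0,0],0.4],[[-0.8,0.2,0],[0,0,0],0.4],[[-0.8,0.2,0],[0,0,0],0.4],[[0,0,0],[0,0,0],0.4],[[0,0,0],[0,0,0],0.4]]'
python3 - <<'E'
from h import *
a=bot.capture("top"); A=cv2.resize(a[110:220,215:435],None,fx=3.6,fy=3.6,interpolation=cv2.INTER_CUBIC)[:,:792]
b=bot.capture("side"); B=cv2.resize(b[155:245,300:420],(264,198),interpolation=cv2.INTER_CUBIC)
A=cv2.resize(A,(528,264)); cv2.imwrite("pics/l1.png",np.hstack([A,cv2.resize(B,(272,264))]))
E
```

```text
time: 26.53
tool_pos: [581.3, 77.9, 42.0]
tcp_rot: [-3.136, 0.001, 1.389]
contact_force: [-1.3, 0.4, 0.6]
grip_width: 64.0
finger_force: 0.0
time: 27.37
tool_pos: [438.8, 114.2, 158.9]
tcp_rot: [3.141, -0.0, 1.39]
contact_force: [0.6, -0.1, 0.4]
grip_width: 64.3
finger_force: 0.0
```

View pics/l1.png

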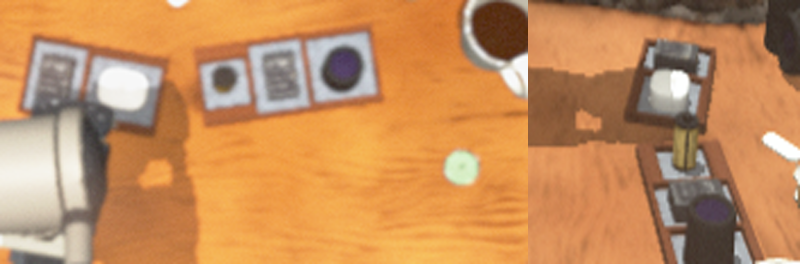

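The final view shows all five items seated in their pockets, the tealight undisturbed, and the robot clear. I'm handing the job in.

```bash
python3 -c "
from plant import bot
print(bot.close_job())"
```

```text
the job is handed in; nothing more can be done
None
```

Both kits are made up and the job is handed in at about 27 s: the last pictures show all five items sitting in their pockets, released, with the tealight where it was; the hand-in returned no verdict.

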